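# Scoop the last walnuts into the customer's bowl

### The job

Take the metal scoop out of its caddy, lay it flat on its bottom on the counter and let go, then take it again across the handle. Drive it along the tray into the corner where the walnuts are, so that the tray wall pushes at least three of the four into it in one scoopful, lift them out and tip at least three into the white bowl, without touching a walnut with the fingers and without ramming the tray. Finally lay the scoop flat on the counter again, leaving the bowl upright and the jar, tin and nougat bars where they are.

Things in the scene. Friction and masses are not known exactly. Their poses are not given: they have to be found in the camera images.
- scoop: steel scoop, 0.22 kg: pan 105 mm long (x), 88 mm wide (y), open at top and front (+x); walls and floor 2 mm (floor 1 mm in the last 12 mm), sides 36 mm high, back 54 mm. Black bar handle 14 mm wide, 18 mm tall, runs level from the back wall, x = -52 to -157 mm. Origin: centre of the pan's underside; z up out of the pan. Starts nose down in the caddy: x down, handle up, z (open top) along the caddy's x. Balance point 25 mm behind the origin, 18 mm up
- scoop_lip (a point): middle of the scoop's front lower edge (the lip), at x = 52.5 mm, z = 0 in the scoop's frame; same axes. Let go with the lip on the counter and the pan leaning back at about 45 degrees (handle still up, open side up), the scoop drops onto its bottom and lies stable
- scoop_pan (a point): middle of the pan, 10 mm above its underside (x = y = 0); same axes as the scoop
- scoop_grip (a point): point on the handle's centre line 33 mm behind the back wall, at x = -85 mm, z = 45 mm in the scoop's frame (the whole handle is centred 45 mm above the pan's underside); same axes as the scoop
- caddy: fixed grey open-topped box, 74 mm (x) by 120 mm (y) outside and 80 mm high, walls and floor 4 mm. Origin at the centre of its underside. The counter left of it (+y), nearer the robot than the bowl, is free for laying the scoop down
- tray: fixed shallow aluminium tray, inside 180 mm (x) by 320 mm (y), walls 3 mm, rim 34 mm and floor top 3 mm above the counter. Origin: centre of its underside. All walnuts start in a strip along its far (+x) wall, centres 16 to 65 mm from that wall's inner face, y from -10 mm to 18 mm short of the +y end wall; the +x, +y corner is the backstop
- walnut0: a whole walnut, brown with a level seam, 28 mm across at its widest (10 mm up) and 24.5 mm high, flattened underneath (13 mm flat foot) so that it stands rather than rolls, about 20 g, loose, slides easily on the smooth metal; one caught between lip and wall yields to a steady push of about 10 N, or a second try. Origin at the centre of its foot
- walnut1: another walnut, same as walnut0
- walnut2: another walnut, same as walnut0
- walnut3: another walnut, same as walnut0
- bowl: loose white ceramic bowl, 156 mm across the rim, 62 mm high, 0.6 kg. Origin at the centre of its underside
- honey_jar: bystander: glass jar, 64 mm across, 85 mm high; origin at the centre of its underside
- tin: bystander: metal tin, 72 mm across, 70 mm high; origin at the centre of its underside
- nougat_bar0: bystander: wrapped nougat bar lying flat, 130 (x) x 32 x 22 mm; origin at the centre of its underside
- nougat_bar1: bystander: same as nougat_bar0
Mind the look-alikes: they are no part of the job. Leave any red look-alike of the walnut1 alone.

How it is judged:
On the way, in this order (a step that is already met when the one before it is completed fails the run):
1. the scoop lies flat on its bottom on the counter, let go (angle between scoop's own z axis and vertical below 0.12 rad and height (world z) of scoop between -0.01 and 0.012 m and contact force between the fingers and scoop below 0.05 N and linear speed of scoop below 0.03 m/s), for 0.2 s.
2. at least three walnuts are in the scoop together, lifted clear above the tray (height (world z) of scoop above 0.06 m and (distance between each of walnut0, walnut1, walnut2 and scoop_pan below 0.06 m or distance between each of walnut0, walnut1, walnut3 and scoop_pan below 0.06 m or distance between each of walnut0, walnut2, walnut3 and scoop_pan below 0.06 m or distance between each of walnut1, walnut2, walnut3 and scoop_pan below 0.06 m)), for 0.2 s.
At the end, for the whole second after the job is handed in: at least three walnuts lie in the bowl (centres within 75 mm of its axis, below 65 mm), the bowl stands upright on the counter, and the scoop lies flat on its bottom on the counter (within 0.12 rad, underside within 12 mm of it), let go and at rest (all of step 1 and ((horizontal distance between each of walnut0, walnut1, walnut2 and bowl below 0.075 m and height (world z) of each of walnut0, walnut1, walnut2 below 0.065 m) or (horizontal distance between each of walnut0, walnut1, walnut3 and bowl below 0.075 m and height (world z) of each of walnut0, walnut1, walnut3 below 0.065 m) or (horizontal distance between each of walnut0, walnut2, walnut3 and bowl below 0.075 m and height (world z) of each of walnut0, walnut2, walnut3 below 0.065 m) or (horizontal distance between each of walnut1, walnut2, walnut3 and bowl below 0.075 m and height (world z) of each of walnut1, walnut2, walnut3 below 0.065 m)) and angle between bowl's own z axis and vertical below 0.15 rad and height (world z) of bowl below 0.01 m and linear speed of bowl below 0.03 m/s); the robot touches nothing.
It fails at once if a walnut is touched with the fingers (contact force between the fingers and walnut0 above 0.5 N or contact force between the fingers and walnut1 above 0.5 N or contact force between the fingers and walnut2 above 0.5 N or contact force between the fingers and walnut3 above 0.5 N).
It fails at once if the tray is rammed with the scoop (over 100 N) (contact force between scoop and tray above 100 N).
It fails at once if the jar, the tin or a nougat bar is moved by more than 30 mm (distance of any of honey_jar, nougat_bar0, nougat_bar1, tin from where it was at the start of the episode above 0.03 m).
It also fails if it takes over 70 s, if anything falls off the work surface, if the arm or the gripper's body presses on something with over 40 N, if the wrist force passes 120 N, or if a joint passes its speed limit or range.

### The arm

A 6-joint arm with a two-finger parallel gripper is mounted at the origin on the work surface. World frame = base frame: x ahead of the robot, y to its left, z up, the work surface at z = 0. Lengths are in m, angles in rad, forces in N, time in s.
With the tool pointing down it reaches from about 0.225 to 0.725 m from the base axis. Payload 3.1 kg.
Tool frame: the origin (TCP) lies at the very end of the fingers, on their centre line; the grasp point (between the pads) lies 19 mm behind it; z points along the fingers, y is the direction in which the jaws open and shut (so a half turn about z gives the same grasp; the last joint's range is limited). The gripper opens to 85 mm and grips with 20 to 120 N. Pads are 22 mm wide; open, the fingers measure 114 mm over their backs; the gripper's body (76 mm by 85 mm) begins 54 mm behind the grasp point. The pads swing forward as they close: fully open they stand 13 mm farther back than shut.
Start: joints at [-1.398, 0.048, 0.099, 1.622, 0, 1.443], TCP at [0.156, -0.501, 0.231] pointing down, gripper open.
Joint ranges: [-2.91, 2.91], [-0.99, 1.94], [-1.21, 1.42], [-2.12, 2.29], [-1.49, 1.47], [-3.14, 3.14]. Speed limits (rad/s): [2.79, 2.79, 3.14, 3.14, 3.14, 3.14].

### API

Orientations are given as a unit quaternion [x, y, z, w].
In Python, from workcell import robot, eyes gives the robot as it stands.
- The arm moves only by the shell command python3 -m pendant 'ROWS' [OPENING] [FORCE]. ROWS is JSON, a list of rows, each a list of 2 entries, a list of its own where there are three numbers: the shift along the tool's x, y, z normalised to -1 to 1, where 1 is 40 cm, then the turn, a rotation vector about the tool's x, y, z normalised to -1 to 1, where 1 is pi rad. A call has 1 to 12 rows; each row shifts and turns the commanded pose from where the row before left it, along the tool's axes as they then stand; what a row does not reach is not made up. A row lasts 1/8 s, in which the tool goes at most 62.5 mm and 10.7 degrees, less where a joint would pass 70% of its speed; a pose out of reach is approached as far as the arm can. A call with a number of a shift or a turn outside -1 to 1 is refused whole. A call with a gripper value outside its range is refused whole. OPENING is the closure, from 0 (fully open) to 1 (shut), set as the call begins (- or left out, the last holds). The fingers move at their own pace and stop on an object; FORCE is the grip in N (left out, the last holds). Time passes only in rows, so rows that do not move let the fingers close. It gives the time, the measured TCP pose, the force and the opening at its end, in the units of the state.
- robot.read_state(): the state, without advancing time (a new reading comes with each control period).
- eyes.capture(name): name is "scene" or "side" or "wrist"; returns a dict with "color" (420x560x3 uint8, red, green, blue), "camera_matrix" (3x3 intrinsics, pixels), "R" (3x3) and "t" (3): a world point X has camera coordinates R X + t. Camera axes: x right, y down, z forward; pixel columns grow to the right and rows downward; lengths in m; the calibration is good to about 2 mm. A picture is of the moment at which its call begins. There is no depth.
- robot.finish_job(): hands the job in, once; it reports no verdict.
The state is a dict: "t": time; "q": joint angles; "qvel": joint speeds; "tau": joint torques, N m; "ee_pos": TCP position; "tool_rot": TCP orientation; "wrist_force": force on the tool from outside, world axes, zero at the start; "wrist_torque": the same for the moment, N m; "gripper_width": finger opening in m.
Only numpy, scipy, OpenCV 4.12 (cv2) and the standard library are available. Lean on these libraries where they do the work, as an engineer would, in place of code of your own. Each camera call takes 0.05 s, during which the arm holds its last target. There are 200 camera calls.

## Working session

There is one attempt and no reset: what is moved stays moved. The work goes in short steps, Python scripts to look and compute and a shell command to move; the robot and the scene stay as the last step left them, time stands still between calls to the robot, and variables do not carry over. Pictures are saved under pics/ and viewed, about 8 in all and at most 12, crops included, and the job is handed in when it is done.

```bash
ls; mkdir -p pics
python3 - <<'E'
from workcell import robot, eyes
import cv2,numpy as np
s=robot.read_state(); print(s['t'],s['ee_pos'],s['tool_rot'],s['gripper_width'])
for n in('scene','side'):
    c=eyes.capture(n); cv2.imwrite(f'pics/{n}0.png',c['color'][:,:,::-1]); np.savez(f'{n}0.npz',**c)
    print(n,-c['R'].T@c['t'],c['R'].round(3).tolist(),c['camera_matrix'][0,0])
a=cv2.imread('pics/scene0.png')
cv2.imwrite('pics/scene0b.png',cv2.resize(a,(800,600),interpolation=cv2.INTER_CUBIC))
E
```

```text
pics
0.0 [ 0.15544365 -0.50081255  0.23009375] [ 9.88709231e-01  1.49841964e-01 -3.13809351e-05 -1.20059071e-03] 0.08516489623774698
scene [ 1.22082749 -0.20535851  0.63850619] [[0.21, 0.978, 0.008], [0.593, -0.121, -0.796], [-0.777, 0.172, -0.605]] 431.44593091885304
side [0.09747708 0.47798159 0.76885265] [[-0.785, -0.619, -0.014], [-0.42, 0.548, -0.724], [0.456, -0.562, -0.69]] 482.0136993504678
```

View pics/scene0b.png

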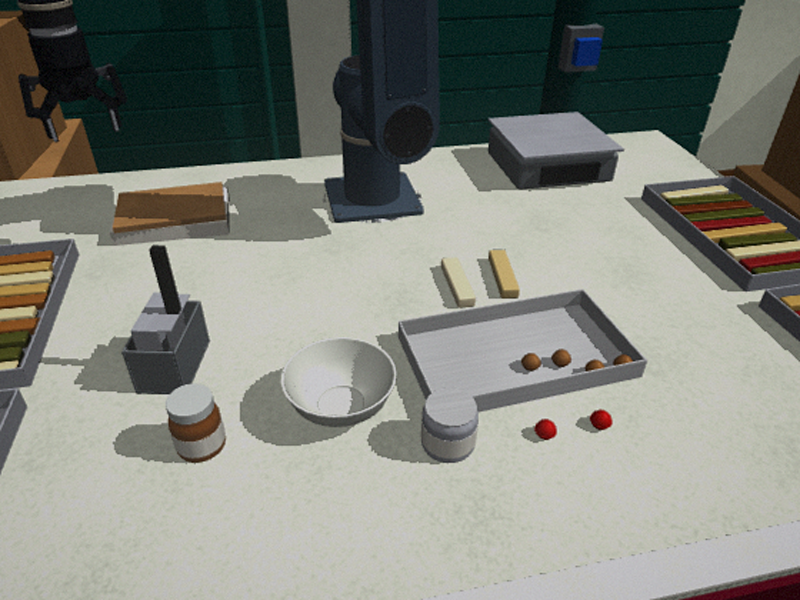

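View pics/side0.png

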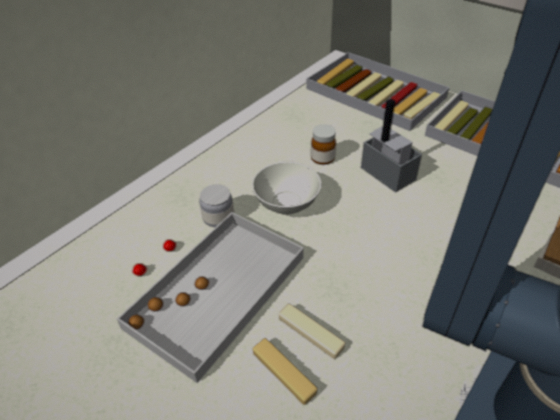

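The four brown walnuts are in the tray (scene 800x600: (531,361), (561,357), (595,366), (623,361)). The red balls at (545,429) and (600,419) lie outside it and are the look-alikes. The scoop stands in the caddy at (165,320). I'll enlarge the caddy and tray to confirm.

```bash
cat > h.py <<'E'
import numpy as np,cv2
def ray(c,u,v,z):
    K,R,t=c['camera_matrix'],c['R'],c['t']
    o=-R.T@t; d=R.T@np.linalg.solve(K,[u,v,1.]); return o+d*(z-o[2])/d[2]
def proj(c,X):
    p=c['camera_matrix']@(c['R']@np.asarray(X)+c['t']); return p[:2]/p[2]
def tri(c1,p1,c2,p2):
    P=[c['camera_matrix']@np.c_[c['R'],c['t']] for c in(c1,c2)]
    X=cv2.triangulatePoints(P[0],P[1],np.float64(p1).reshape(2,1),np.float64(p2).reshape(2,1)); return (X[:3]/X[3]).ravel()
def brown(c,lo=(5,110,50),hi=(17,255,255)):
    h=cv2.cvtColor(c['color'],cv2.COLOR_RGB2HSV); m=cv2.inRange(h,lo,hi)
    n,l,s,ce=cv2.connectedComponentsWithStats(m); return [(ce[i].round(1),s[i,4]) for i in range(1,n) if s[i,4]>15]
E
python3 - <<'E'
from h import *
S=dict(np.load('scene0.npz'));D=dict(np.load('side0.npz'))
for n,c in(('scene',S),('side',D)):
    for p,a in brown(c): print(n,p,a,ray(c,*p,.014).round(4))
k=1/1.42857
for p in((400,322),(583,292),(645,362)): print('trayS',ray(S,p[0]*k,p[1]*k,.034).round(4))
for p in((235,217),(123,320),(302,250),(196,366)): print('trayD',ray(D,*p,.034).round(4))
def crop(c,x,y,w,h,W=400,H=300): return cv2.resize(c['color'][y:y+h,x:x+w,::-1],(W,H),interpolation=cv2.INTER_CUBIC)
a=crop(S,70,160,100,120,400,480)
b=crop(D,340,80,100,120,400,480)
cv2.imwrite('pics/crop1.png',np.hstack([a,b]))
E
```

```text
scene [23.  82.9] 3896 [-0.6134 -0.8354  0.014 ]
scene [26.6 66.8] 122 [-0.8123 -0.8675  0.014 ]
scene [540.1 130.1] 470 [0.1479 0.8978 0.014 ]
scene [509.1 120.3] 26 [0.0624 0.8444 0.014 ]
scene [117.8 144.7] 1961 [-0.0148 -0.4317  0.014 ]
scene [498.8 144.2] 285 [0.2079 0.7062 0.014 ]
scene [ 18.6 180.3] 264 [ 0.1383 -0.6711  0.014 ]
scene [ 16.1 210.4] 276 [ 0.2795 -0.6428  0.014 ]
scene [ 12.9 227.4] 227 [ 0.3475 -0.6329  0.014 ]
scene [392.8 250. ] 105 [0.5938 0.1859 0.014 ]
scene [371.6 252.7] 102 [0.5927 0.1376 0.014 ]
scene [435.9 251.1] 57 [0.6159 0.2759 0.014 ]
scene [416.1 255.1] 58 [0.619 0.228 0.014]
scene [137.1 299.2] 419 [ 0.6258 -0.347   0.014 ]
scene [142.1 319.3] 65 [ 0.6766 -0.336   0.014 ]
side [353.2  80. ] 272 [ 0.783 -0.706  0.014]
side [480.  134.7] 134 [ 0.3578 -0.6629  0.014 ]
side [322.9 145.4] 192 [ 0.6625 -0.372   0.014 ]
side [554.1 246.6] 367 [ 0.0826 -0.3755  0.014 ]
side [201.2 282.7] 118 [0.5939 0.1359 0.014 ]
side [182.2 298.7] 125 [0.5953 0.1845 0.014 ]
side [154.5 303.6] 146 [0.6283 0.2241 0.014 ]
side [135.7 321.1] 147 [0.626  0.2704 0.014 ]
trayS [ 0.4864 -0.0405  0.034 ]
trayS [0.4693 0.277  0.034 ]
trayS [0.6483 0.2888 0.034 ]
trayD [ 0.6498 -0.0241  0.034 ]
trayD [0.6317 0.2883 0.034 ]
trayD [ 0.4785 -0.0371  0.034 ]
trayD [0.465 0.27  0.034]
```

View pics/crop1.png

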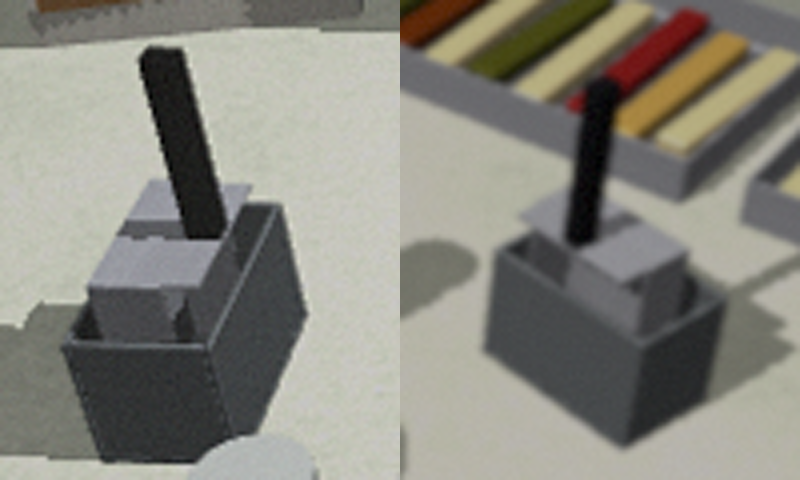

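Run:
```python
from h import *
S=dict(np.load('scene0.npz'));D=dict(np.load('side0.npz'))
s=lambda x,y:(70+x/4,160+y/4); d=lambda x,y:(340+(x-400)/4,80+y/4)
for n,p in(('c1',(65,345)),('c2',(207,347)),('c3',(280,205))): print('caddyS',n,ray(S,*s(*p),.08).round(4))
for n,p in(('cA',(497,243)),('cB',(637,345)),('cC',(725,293))): print('caddyD',n,ray(D,*d(*p),.08).round(4))
# handle top end face centre, base
print('handle top tri',tri(S,s(162,52),D,d(602,84)).round(4),'planes',ray(S,*s(162,52),.2135).round(4),ray(D,*d(602,84),.2135).round(4))
for n,p in(('near-L',(90,290)),('nearR',(205,290)),('farL',(148,182)),('farR',(250,185))): print('backwall',n,ray(S,*s(*p),.109).round(4))
k=.7
b=lambda x,y:(x*k,y*k)
for n,p in(('L',(282,380)),('R',(396,380)),('top',(339,342))): print('bowl rim',n,ray(S,*b(*p),.062).round(4))
for p in((253,188),(322,188),(288,166)): print('bowl rimD',ray(D,*p,.062).round(4))
for p in((447,260),(470,303),(495,252),(512,295)): print('bar',ray(S,*b(*p),.022).round(4))
print('tin',ray(S,*b(450,405),.07).round(4),'tinD',ray(D,215,193,.07).round(4),'jar',ray(S,*b(190,400),.085).round(4))
```

```text
caddyS c1 [ 0.5302 -0.4342  0.08  ]
caddyS c2 [ 0.5455 -0.3671  0.08  ]
caddyS c3 [ 0.4348 -0.3373  0.08  ]
caddyD cA [ 0.5448 -0.3728  0.08  ]
caddyD cB [ 0.4311 -0.3375  0.08  ]
caddyD cC [ 0.4139 -0.4107  0.08  ]
handle top tri [ 0.4893 -0.3644  0.2133] planes [ 0.4907 -0.3637  0.2135] [ 0.4893 -0.3651  0.2135]
backwall near-L [ 0.5271 -0.4161  0.109 ]
backwall nearR [ 0.538  -0.3626  0.109 ]
backwall farL [ 0.4416 -0.3979  0.109 ]
backwall farR [ 0.4548 -0.3463  0.109 ]
bowl rim L [ 0.6094 -0.2281  0.062 ]
bowl rim R [ 0.64   -0.0795  0.062 ]
bowl rim top [ 0.5476 -0.1434  0.062 ]
bowl rimD [ 0.6589 -0.0961  0.062 ]
bowl rimD [ 0.5378 -0.1887  0.062 ]
bowl rimD [ 0.645  -0.2037  0.062 ]
bar [0.3117 0.0856 0.022 ]
bar [0.4458 0.0876 0.022 ]
bar [0.303  0.1811 0.022 ]
bar [0.4384 0.1643 0.022 ]
tin [ 0.7057 -0.024   0.07  ] tinD [ 0.7073 -0.0272  0.07  ] jar [ 0.6464 -0.34    0.085 ]
```

```bash
cat >> h.py <<'E'
from scipy.spatial.transform import Rotation as Ro
def down(psi):  # tool down, tool x at azimuth psi (deg)
    return Ro.from_euler('z',psi,degrees=True)*Ro.from_euler('x',180,degrees=True)
def plan(p0,R0,p1,R1,n,nd=4):
    p0,p1=np.array(p0),np.array(p1); r=(R0.inv()*R1).as_rotvec()
    rows=[]
    for i in range(n):
        Ri=R0*Ro.from_rotvec(r*i/n)
        s=Ri.inv().apply((p1-p0)/n)/.4; rows.append([(s.round(nd)+0.).tolist(),((r/n/np.pi).round(nd)+0.).tolist()])
    import json; print(len(rows),'rows',json.dumps(rows,separators=(',',':')))
    print(' per row mm',np.linalg.norm(p1-p0)/n*1e3,'deg',np.degrees(np.linalg.norm(r))/n)
def cur():
    from workcell import robot
    s=robot.read_state(); return np.array(s['ee_pos']),Ro.from_quat(s['tool_rot']),s
E
python3 - <<'E'
from h import *
p,R,s=cur()
plan(p,R,[.30,-.45,.29],down(46),4)
plan([.30,-.45,.29],down(46),[.490,-.364,.27],down(75),4)
E
```

```text
4 rows [[[0.0957,-0.0037,-0.0374],[-0.0002,-0.0001,-0.04]],[[0.0954,0.0084,-0.0374],[-0.0002,-0.0001,-0.04]],[[0.0936,0.0203,-0.0374],[-0.0002,-0.0001,-0.04]],[[0.0903,0.0318,-0.0374],[-0.0002,-0.0001,-0.04]]]
 per row mm 41.1312617337538 deg 7.192550381529367
4 rows [[[0.1212,0.0481,0.0125],[0.0,0.0,-0.0403]],[[0.1141,0.063,0.0125],[0.0,0.0,-0.0403]],[[0.1053,0.0769,0.0125],[0.0,0.0,-0.0403]],[[0.0947,0.0896,0.0125],[0.0,0.0,-0.0403]]]
 per row mm 52.37843067523119 deg 7.250000000000001
```

```bash
python3 -m pendant '[[[0.096,-0.004,-0.037],[0,0,-0.04]],[[0.095,0.008,-0.037],[0,0,-0.04]],[[0.094,0.02,-0.037],[0,0,-0.04]],[[0.09,0.032,-0.037],[0,0,-0.04]],[[0.121,0.048,0.0125],[0,0,-0.04]],[[0.114,0.063,0.0125],[0,0,-0.04]],[[0.105,0.077,0.0125],[0,0,-0.04]],[[0.095,0.09,0.0125],[0,0,-0.04]],[[0,0,0],[0,0,0]],[[0,0,0],[0,0,0]]]' 0 40
python3 - <<'E'
from h import *
from workcell import eyes
p,R,s=cur(); print(p,s['q'])
plan(p,R,[.490,-.364,.1575],down(75),4)
c=eyes.capture('wrist'); cv2.imwrite('pics/w1.png',c['color'][:,:,::-1]); np.savez('w1.npz',**c)
print(proj(c,[.49,-.364,.2135]))
E
```

```text
t: 1.35
ee_pos: [0.4897, -0.3643, 0.2698]
tool_rot: [0.794, 0.608, -0.0, -0.001]
wrist_force: [0.2, -0.6, 0.0]
gripper_width: 0.0853
[ 0.48973432 -0.36432215  0.26983158] [-7.49068009e-01  2.97300218e-01  4.59069357e-01  1.73418995e+00
 -6.78739848e-04  1.08649890e+00]
4 rows [[[0.0002,0.0002,0.0702],[-0.0001,0.0,-0.0002]],[[0.0002,0.0002,0.0702],[-0.0001,0.0,-0.0002]],[[0.0002,0.0002,0.0702],[-0.0001,0.0,-0.0002]],[[0.0002,0.0001,0.0702],[-0.0001,0.0,-0.0002]]]
 per row mm 28.083088976392578 deg 0.04946292785772734
[274.75169107 224.97564945]
```

View pics/w1.png

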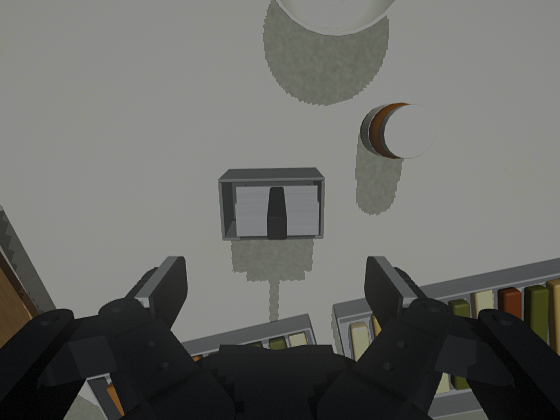

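The wrist view shows the handle top at about (277,226), where I predicted (275,225), and it is square to the jaws. Next I descend and grip.

```bash
python3 -m pendant '[[[0,0,0.0702],[0,0,0]],[[0,0,0.0702],[0,0,0]],[[0,0,0.0702],[0,0,0]],[[0,0,0.0702],[0,0,0]],[[0,0,0],[0,0,0]]]' 0 40 && python3 -m pendant '[[[0,0,0],[0,0,0]],[[0,0,0],[0,0,0]],[[0,0,0],[0,0,0]],[[0,0,0],[0,0,0]],[[0,0,0],[0,0,0]],[[0,0,0],[0,0,0]]]' 1 60 && python3 -m pendant '[[[0,0,-0.06],[0,0,0]],[[0,0,-0.08],[0,0,0]],[[0,0,-0.08],[0,0,0]],[[0,0,-0.06],[0,0,0]],[[0,0,0],[0,0,0]]]'
```

```text
t: 2.02
ee_pos: [0.4873, -0.3641, 0.1555]
tool_rot: [0.795, 0.607, -0.001, -0.003]
wrist_force: [-0.3, 0.8, -0.2]
gripper_width: 0.0852
t: 2.78
ee_pos: [0.4906, -0.3647, 0.1591]
tool_rot: [0.794, 0.608, 0.0, 0.001]
wrist_force: [1.1, 0.4, 2.9]
gripper_width: 0.0134
t: 3.4
ee_pos: [0.4907, -0.365, 0.2715]
tool_rot: [0.794, 0.608, 0.0, 0.001]
wrist_force: [0.7, 0.1, -3.0]
gripper_width: 0.013
```

Run:
```python
from h import *
p,R,s=cur(); print(s['q'].__repr__())
R1=down(90)*Ro.from_rotvec([0,np.radians(55),0])
print(R1.as_matrix().round(2))
plan(p,R,[.45,-.29,.28],down(85),3)
plan([.45,-.29,.28],down(85),[.38,-.151,.19],R1,8)
```

```text
array([-7.49182314e-01,  2.96230046e-01,  4.61137712e-01,  1.73298901e+00,
        4.73263798e-05,  1.08632627e+00])
[[-0.    1.    0.  ]
 [ 0.57 -0.    0.82]
 [ 0.82  0.   -0.57]]
3 rows [[[0.0514,-0.0491,-0.0073],[0.0002,0.0002,-0.0188]],[[0.0542,-0.0459,-0.0072],[0.0002,0.0002,-0.0188]],[[0.0569,-0.0427,-0.0071],[0.0002,0.0002,-0.0188]]]
 per row mm 28.57799434580954 deg 3.3893595474483313
8 rows [[[0.0414,-0.0256,0.0281],[0.0017,0.0382,-0.0032]],[[0.038,-0.025,0.033],[0.0017,0.0382,-0.0032]],[[0.034,-0.0245,0.0375],[0.0017,0.0382,-0.0032]],[[0.0295,-0.0239,0.0414],[0.0017,0.0382,-0.0032]],[[0.0245,-0.0234,0.0448],[0.0017,0.0382,-0.0032]],[[0.0192,-0.023,0.0475],[0.0017,0.0382,-0.0032]],[[0.0136,-0.0226,0.0496],[0.0017,0.0382,-0.0032]],[[0.0078,-0.0222,0.051],[0.0017,0.0382,-0.0032]]]
 per row mm 22.47255270324224 deg 6.901143359168948
```

```bash
python3 -m pendant '[[[0.051,-0.049,-0.007],[0,0,-0.019]],[[0.054,-0.046,-0.007],[0,0,-0.019]],[[0.057,-0.043,-0.007],[0,0,-0.019]],[[0.041,-0.026,0.028],[0.0017,0.038,-0.003]],[[0.038,-0.025,0.033],[0.0017,0.038,-0.003]],[[0.034,-0.0245,0.0375],[0.0017,0.038,-0.003]],[[0.0295,-0.024,0.041],[0.0017,0.038,-0.003]],[[0.0245,-0.0234,0.045],[0.0017,0.038,-0.003]],[[0.019,-0.023,0.0475],[0.0017,0.038,-0.003]],[[0.0136,-0.0226,0.05],[0.0017,0.038,-0.003]],[[0.008,-0.022,0.051],[0.0017,0.038,-0.003]],[[0,0,0],[0,0,0]]]' 1 100
python3 - <<'E'
from h import *
from workcell import eyes
p,R,s=cur(); print(p,s['q'],s['wrist_force'],R.as_matrix().round(2).tolist())
a=eyes.capture('scene');b=eyes.capture('side')
cv2.imwrite('pics/v2.png',np.hstack([cv2.resize(x,(400,300)) for x in(a['color'][:,:,::-1],b['color'][:,:,::-1])]))
T=R.as_matrix(); lip=p+T[:,2]*.155-T[:,0]*.045; print('lip',lip,proj(b,lip),proj(a,lip))
E
```

```text
t: 4.9
ee_pos: [0.3772, -0.1498, 0.1843]
tool_rot: [0.629, 0.625, 0.324, -0.33]
wrist_force: [-1.3, -0.5, -1.2]
gripper_width: 0.013
[ 0.37722752 -0.14975733  0.18429464] [-0.94405616  0.41120943  0.08202512  2.10298589  0.49868636  0.40130934] [-1.27243349 -0.48404281 -1.19206608] [[0.01, 1.0, -0.0], [0.57, -0.0, 0.82], [0.82, -0.01, -0.57]]
lip [ 0.37627675 -0.04836903  0.05871793] [348.81759931 262.74138956] [267.18152918 189.57960149]
```

View pics/v2.png

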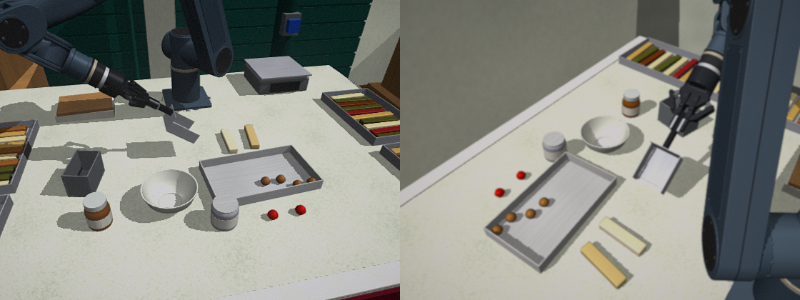

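The scoop is held as predicted: tilted, open side up, lip about 59 mm up. I'll lower it until the lip touches.

```bash
python3 -m pendant '[[[-0.026,0,0.018],[0,0,0]],[[-0.026,0,0.018],[0,0,0]],[[-0.026,0,0.018],[0,0,0]],[[-0.02,0,0.014],[0,0,0]],[[0,0,0],[0,0,0]]]' && python3 -m pendant '[[[-0.006,0,0.0042],[0,0,0]],[[-0.006,0,0.0042],[0,0,0]],[[-0.006,0,0.0042],[0,0,0]],[[0,0,0],[0,0,0]]]'
```

```text
t: 5.62
ee_pos: [0.3785, -0.1509, 0.1399]
tool_rot: [0.629, 0.626, 0.325, -0.327]
wrist_force: [-0.4, -0.1, -1.1]
gripper_width: 0.0126
t: 6.12
ee_pos: [0.3788, -0.1513, 0.1318]
tool_rot: [0.629, 0.627, 0.325, -0.326]
wrist_force: [-0.4, 0.5, -2.3]
gripper_width: 0.0129
```

```bash
python3 -m pendant '[[[-0.005,0,0.0035],[0,0,0]],[[-0.005,0,0.0035],[0,0,0]],[[0,0,0],[0,0,0]]]' && python3 -m pendant '[[[-0.004,0,0.0028],[0,0,0]],[[0,0,0],[0,0,0]],[[0,0,0],[0,0,0]]]'
```

```text
t: 6.5
ee_pos: [0.3789, -0.1512, 0.1273]
tool_rot: [0.629, 0.626, 0.325, -0.326]
wrist_force: [1.1, 0.8, -1.2]
gripper_width: 0.0125
t: 6.88
ee_pos: [0.3789, -0.1513, 0.1264]
tool_rot: [0.629, 0.626, 0.325, -0.326]
wrist_force: [-0.3, -2.5, 5.1]
gripper_width: 0.0128
```

```bash
python3 -m pendant '[[[0,0,0],[0,0,0]],[[0,0,0],[0,0,0]],[[0,0,0],[0,0,0]],[[0,0,0],[0,0,0]],[[0,0,0],[0,0,0]],[[0,0,0],[0,0,0]]]' 0 && python3 -m pendant '[[[0.05,0,-0.06],[0,0,0]],[[0.05,0,-0.06],[0,0,0]],[[0.05,0,-0.06],[0,-0.04,0]],[[0.05,0,-0.04],[0,-0.04,0]],[[0,0,0],[0,-0.05,0]],[[0,0,0],[0,-0.05,0]],[[0,0,0],[0,-0.05,0]],[[0,0,0],[0,-0.05,0]],[[0,0,0],[0,0,0]]]'
python3 - <<'E'
from h import *
from workcell import eyes
p,R,s=cur(); print(p,R.as_matrix().round(2).tolist())
b=eyes.capture('side');np.savez('side3.npz',**b);a=eyes.capture('scene');np.savez('scene3.npz',**a)
cv2.imwrite('pics/v3.png',np.hstack([cv2.resize(b['color'][180:320,260:440,::-1],(540,420),interpolation=2),cv2.resize(a['color'][140:260,180:300,::-1],(260,260))[:, :] if 0 else cv2.resize(a['color'][130:270,190:277,::-1],(260,420),interpolation=2)]))
E
```

```text
t: 7.62
ee_pos: [0.3788, -0.1514, 0.125]
tool_rot: [0.629, 0.627, 0.325, -0.326]
wrist_force: [-0.7, -0.4, 0.1]
gripper_width: 0.0855
t: 8.75
ee_pos: [0.3792, -0.1719, 0.2427]
tool_rot: [0.706, 0.707, 0.026, -0.026]
wrist_force: [-0.1, -0.2, -0.3]
gripper_width: 0.0856
[ 0.37921149 -0.17187347  0.24274068] [[-0.0, 1.0, -0.0], [1.0, 0.0, 0.07], [0.07, -0.0, -1.0]]
```

View pics/v3.png

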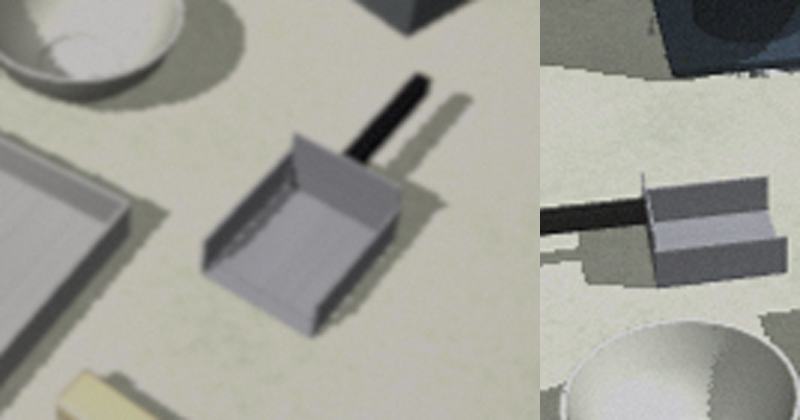

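The scoop lies flat on its bottom: lip edge (203,270)-(313,335) in the crop, handle end at (422,80). I'll measure it for the regrasp.

Run:
```python
from h import *
S=dict(np.load('scene3.npz'));D=dict(np.load('side3.npz'))
d=lambda x,y:(260+x/3,180+y/3); s=lambda x,y:(190+(x-540)/2.989,130+y/3)
a=ray(D,*d(203,270),0);b=ray(D,*d(313,335),0); lip=(a+b)/2
t=ray(D,*d(422,78),.054); base=ray(D,*d(355,158),.05)
print('lip',a.round(4),b.round(4),lip.round(4),np.linalg.norm(a-b),'end',t.round(4),'base',base.round(4))
v=(lip-t)[:2]; print('az',np.degrees(np.arctan2(v[1],v[0])),np.linalg.norm(v),'(0.2095)')
print('scene',ray(S,*s(787,270),0).round(4),ray(S,*s(658,286),0).round(4))
ax=np.r_[v/np.linalg.norm(v),0]; g=.5*(lip+t)*[1,1,0]+ax*(-.085-(-.052))  # mid of lip/end is x=-52
print('grip',g)
```

```text
lip [ 0.4228 -0.0499  0.    ] [ 0.336  -0.0494  0.    ] [ 0.3794 -0.0496  0.    ] 0.08683076891885086 end [ 0.3759 -0.2508  0.054 ] base [ 0.3753 -0.1577  0.05  ]
az 88.99747860549873 0.2012440700868895 (0.2095)
scene [ 0.4213 -0.0442  0.    ] [ 0.421 -0.148  0.   ]
grip [ 0.37707486 -0.18321729  0.        ]
```

Run:
```python
from h import *
p,R,s=cur()
plan(p,R,[.3785,-.187,.10],down(89.5),4)
plan([.3785,-.187,.10],down(89.5),[.3785,-.187,.030],down(89.5),4)
```

```text
4 rows [[[-0.0152,0.0,0.0873],[-0.0003,-0.0062,0.0006]],[[-0.0135,-0.0001,0.0876],[-0.0003,-0.0062,0.0006]],[[-0.0118,-0.0001,0.0878],[-0.0003,-0.0062,0.0006]],[[-0.0101,-0.0002,0.088],[-0.0003,-0.0062,0.0006]]]
 per row mm 35.45164145000084 deg 1.1133727954077788
4 rows [[[0.0,0.0,0.0438],[0.0,0.0,0.0]],[[0.0,0.0,0.0438],[0.0,0.0,0.0]],[[0.0,0.0,0.0438],[0.0,0.0,0.0]],[[0.0,0.0,0.0438],[0.0,0.0,0.0]]]
 per row mm 17.5 deg 0.0
```

```bash
python3 -m pendant '[[[-0.015,0,0.0873],[0,-0.0062,0.0006]],[[-0.0135,0,0.0876],[0,-0.0062,0.0006]],[[-0.012,0,0.088],[0,-0.0062,0.0006]],[[-0.01,0,0.088],[0,-0.0062,0.0006]],[[0,0,0],[0,0,0]]]' 0 && python3 -m pendant '[[[0,0,0.044],[0,0,0]],[[0,0,0.044],[0,0,0]],[[0,0,0.044],[0,0,0]],[[0,0,0.043],[0,0,0]],[[0,0,0],[0,0,0]],[[0,0,0],[0,0,0]]]' && python3 -m pendant '[[[0,0,0],[0,0,0]],[[0,0,0],[0,0,0]],[[0,0,0],[0,0,0]],[[0,0,0],[0,0,0]],[[0,0,0],[0,0,0]],[[0,0,0],[0,0,0]]]' 1 100
python3 -c "
from h import *
p,R,s=cur();print(p,R.as_matrix().round(3).tolist())"
```

```text
t: 9.48
ee_pos: [0.3754, -0.1863, 0.0958]
tool_rot: [0.711, 0.703, -0.002, -0.006]
wrist_force: [0.3, -0.4, 0.9]
gripper_width: 0.0858
t: 10.22
ee_pos: [0.3787, -0.1878, 0.0304]
tool_rot: [0.711, 0.704, -0.002, -0.0]
wrist_force: [-0.6, -0.8, 0.3]
gripper_width: 0.0857
t: 10.98
ee_pos: [0.3784, -0.1877, 0.0304]
tool_rot: [0.711, 0.704, -0.002, -0.0]
wrist_force: [-0.9, 0.3, 3.6]
gripper_width: 0.012
[ 0.37842969 -0.18770168  0.03036582] [[0.01, 1.0, -0.003], [1.0, -0.01, -0.002], [-0.002, -0.003, -1.0]]
```

Run:
```python
from h import *
p,R,s=cur()
plan(p,R,[.3784,-.1877,.15],R,3)
plan([.3784,-.1877,.15],R,[.595,-.06,.16],down(93),6)
```

```text
3 rows [[[-0.0002,-0.0003,-0.0997],[0.0,0.0,0.0]],[[-0.0002,-0.0003,-0.0997],[0.0,0.0,0.0]],[[-0.0002,-0.0003,-0.0997],[0.0,0.0,0.0]]]
 per row mm 39.8780624246764 deg 0.0
6 rows [[[0.0541,0.0897,-0.0046],[-0.0002,0.0001,-0.0033]],[[0.0531,0.0903,-0.0045],[-0.0002,0.0001,-0.0033]],[[0.0522,0.0908,-0.0044],[-0.0002,0.0001,-0.0033]],[[0.0513,0.0914,-0.0044],[-0.0002,0.0001,-0.0033]],[[0.0503,0.0919,-0.0043],[-0.0002,0.0001,-0.0033]],[[0.0494,0.0924,-0.0042],[-0.0002,0.0001,-0.0033]]]
 per row mm 41.94005311817756 deg 0.5944668061413764
```

```bash
python3 -m pendant '[[[0,0,-0.1],[0,0,0]],[[0,0,-0.1],[0,0,0]],[[0,0,-0.1],[0,0,0]],[[0.054,0.09,-0.0045],[0,0,-0.0033]],[[0.053,0.09,-0.0045],[0,0,-0.0033]],[[0.052,0.091,-0.0045],[0,0,-0.0033]],[[0.051,0.091,-0.0045],[0,0,-0.0033]],[[0.05,0.092,-0.0045],[0,0,-0.0033]],[[0.05,0.092,-0.004],[0,0,-0.0033]],[[0,0,0],[0,0,0]],[[0,0,0],[0,0,0]]]'
python3 - <<'E'
from h import *
from workcell import eyes
p,R,s=cur();print(p,R.as_matrix().round(3).tolist(),s['q'])
c=eyes.capture('wrist'); cv2.imwrite('pics/w4.png',cv2.resize(c['color'][:,:,::-1],(800,600),interpolation=2)); np.savez('w4.npz',**c)
for pt,a in brown(c): print(pt*1.4286,a,ray(c,*pt,.014).round(4))
E
```

```text
t: 12.35
ee_pos: [0.5943, -0.0598, 0.1582]
tool_rot: [0.688, 0.725, -0.003, -0.002]
wrist_force: [-0.8, -1.2, -2.5]
gripper_width: 0.0119
[ 0.59431448 -0.05984037  0.15821081] [[-0.053, 0.999, -0.006], [0.999, 0.053, -0.002], [-0.002, -0.006, -1.0]] [-0.21091119  0.23915981  0.16629097  1.50379045 -0.0031526   1.30722455]
```

View pics/w4.png

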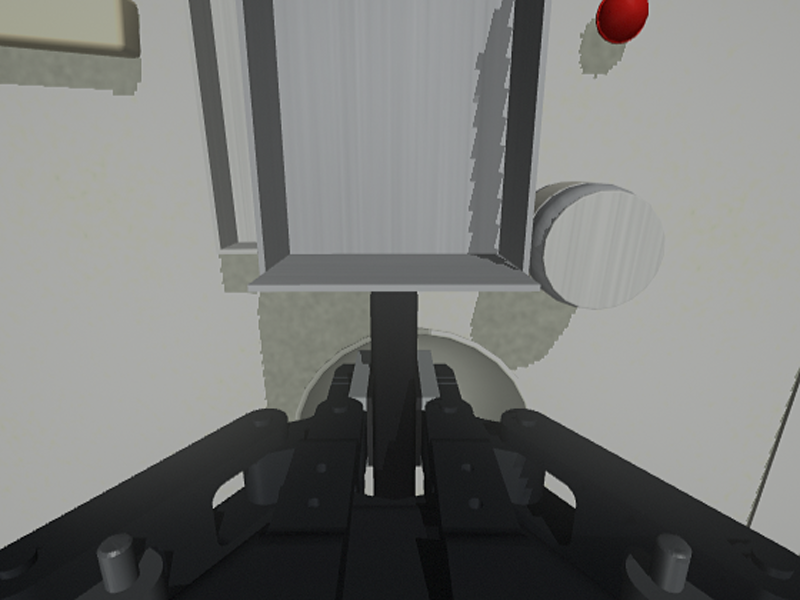

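The pan hides the walnut-side wall in this view, so I'll measure the tray's far corner from enlarged crops of the initial scene and side images.

Run:
```python
from h import *
S=dict(np.load('scene0.npz'));D=dict(np.load('side0.npz'))
a=cv2.resize(D['color'][205:385,110:315,::-1],(820,720)[:2],interpolation=2)[:, :]
a=cv2.resize(D['color'][205:380,115:310,::-1],(585,525),interpolation=2)
b=cv2.resize(S['color'][230:300,395:460,::-1],(195,210),interpolation=2)
b=np.vstack([b,np.zeros((525-210,195,3),np.uint8)])
cv2.imwrite('pics/crop5.png',np.hstack([a,b]))
```

```text
(no output)
```

View pics/crop5.png

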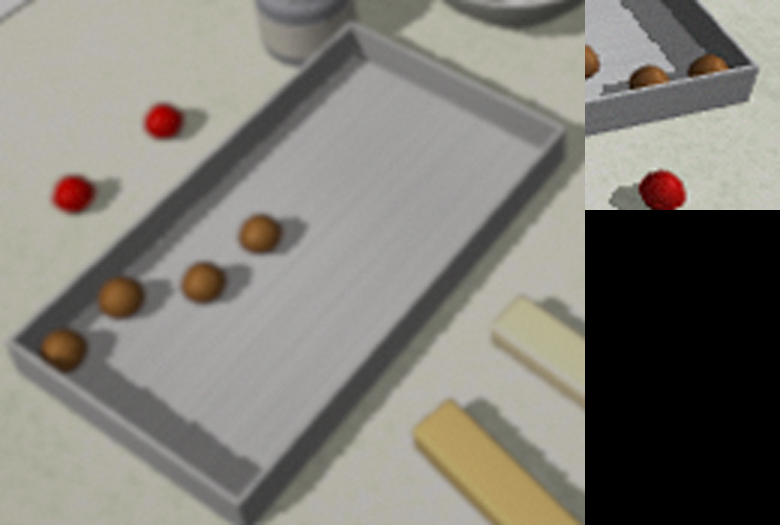

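Run:
```python
from h import *
S=dict(np.load('scene0.npz'));D=dict(np.load('side0.npz'));W=dict(np.load('w4.npz'))
d=lambda x,y:ray(D,115+x/3,205+y/3,.034)[:2]
C=np.array([d(10,345),d(350,25),d(565,128),d(242,503)])
print('side',C.round(4).tolist()); 
M=np.array([[93,163],[93,-163],[-93,-163],[-93,163]])/1e3
Sc=[ray(S,451.7,252.3,.034)[:2],None,ray(S,280,225.4,.034)[:2],ray(S,408.1,204.4,.034)[:2]]
print('scene',[None if x is None else x.round(4).tolist() for x in Sc])
A=C.copy()
for i in(0,2,3): A[i]=(C[i]+Sc[i])/2
def fit(A,n):
    a=A-A.mean(0);H=M.T@a;U,s,V=np.linalg.svd(H);R=V.T@U.T
    th=np.arctan2(R[1,0],R[0,0]);print(n,'centre',A.mean(0).round(4),'yaw deg',np.degrees(th).round(2),'res mm',((a-M@R.T)*1e3).round(1).tolist());return A.mean(0),R
fit(C,'side');c,R=fit(A,'avg')
idx=[0,2,3];B=np.array([Sc[i] for i in idx]);m=M[idx]
a=B-B.mean(0);mm=m-m.mean(0);U,s,V=np.linalg.svd(mm.T@a);R2=V.T@U.T;c2=B.mean(0)-R2@m.mean(0);print('scene c',c2.round(4),np.degrees(np.arctan2(R2[1,0],R2[0,0])))
# wrist rays on rim/-x wall
for q in((190,0),(222,250),(220,255)): print('wrist -x rim',((ray(W,q[0]*.7,q[1]*.7,.034)[:2]-c)@R).round(4))
for w in((.5938,.1857),(.5933,.137),(.628,.224),(.626,.271)): print('walnut tray frame',((np.array(w)-c)@R).round(4))
```

```text
side [[0.6383, 0.2935], [0.6633, -0.0279], [0.4801, -0.0437], [0.4569, 0.2785]]
scene [[0.6453, 0.291], None, [0.4864, -0.0405], [0.4693, 0.277]]
side centre [0.5597 0.1251] yaw deg 4.41 res mm [[-1.6, -1.3], [-1.7, 2.3], [0.7, 0.9], [2.5, -1.9]]
avg centre [0.5629 0.125 ] yaw deg 3.92 res mm [[-2.7, -1.7], [-3.5, 3.3], [2.0, 1.9], [4.2, -3.5]]
scene c [0.5682 0.1237] 3.7644137831135644
wrist -x rim [-0.089  -0.0247]
wrist -x rim [-0.0888 -0.1611]
wrist -x rim [-0.0904 -0.1642]
walnut tray frame [0.035  0.0585]
walnut tray frame [0.0312 0.0099]
walnut tray frame [0.0718 0.0943]
walnut tray frame [0.073  0.1414]
```

```bash
cat >> h.py <<'E'
TC=np.array([.565,.124]);TY=4.0
def tray2w(x,y):
    a=np.radians(TY);return TC+[x*np.cos(a)-y*np.sin(a),x*np.sin(a)+y*np.cos(a)]
def w2tray(p):
    a=np.radians(TY);d=np.array(p)[:2]-TC;return np.array([d[0]*np.cos(a)+d[1]*np.sin(a),-d[0]*np.sin(a)+d[1]*np.cos(a)])
def pose(lipx,lipy,lipz,th):  # lip in tray frame, nose-down th deg
    t=np.radians(th); f=-.140*np.cos(t)+.0304*np.sin(t); u=.140*np.sin(t)+.0304*np.cos(t)
    return np.r_[tray2w(lipx,lipy+f),lipz+u], down(90+TY)*Ro.from_rotvec([0,-t,0])
def lipnow():
    p,R,s=cur();T=R.as_matrix();l=p+T[:,0]*.140+T[:,2]*.0304
    th=np.degrees(np.arcsin(-T[2,0]));print('lip tray',w2tray(l).round(4),'z',l[2].round(4),'nose-down',th.round(2),'az',np.degrees(np.arctan2(T[1,0],T[0,0])).round(2),'F',np.round(s['wrist_force'],1),'t',round(s['t'],2));return p,R
E
python3 - <<'E'
from h import *
p,R=lipnow()
a=pose(.040,-.025,.05,5);plan(p,R,*a,3)
b=pose(.040,-.025,.008,5);plan(*a,*b,3)
E
```

```text
lip tray [ 0.0186 -0.0458] z 0.1281 nose-down 0.09 az 92.98 F [-0.4 -0.2 -2.8] t 12.4
3 rows [[[0.0204,0.0197,0.055],[-0.0007,-0.0091,-0.0019]],[[0.0218,0.0197,0.0545],[-0.0007,-0.0091,-0.0019]],[[0.0233,0.0197,0.0539],[-0.0007,-0.0091,-0.0019]]]
 per row mm 24.764891202959884 deg 1.6751875087856565
3 rows [[[0.0031,0.0,0.0349],[0.0,0.0,0.0]],[[0.0031,0.0,0.0349],[0.0,0.0,0.0]],[[0.0031,0.0,0.0349],[0.0,0.0,0.0]]]
 per row mm 14.0 deg 0.0
```

```bash
python3 -m pendant '[[[0.02,0.02,0.055],[-0.0007,-0.009,-0.002]],[[0.022,0.02,0.0545],[-0.0007,-0.009,-0.002]],[[0.023,0.02,0.054],[-0.0007,-0.009,-0.002]],[[0.003,0,0.035],[0,0,0]],[[0.003,0,0.035],[0,0,0]],[[0.003,0,0.03],[0,0,0]],[[0,0,0],[0,0,0]],[[0,0,0],[0,0,0]]]'
python3 -c "
from h import *
lipnow()"; python3 -m pendant '[[[0.0005,0,0.005],[0,0,0]],[[0.0005,0,0.005],[0,0,0]],[[0,0,0],[0,0,0]]]'
python3 -c "
from h import *
lipnow()"
```

```text
t: 13.4
ee_pos: [0.618, -0.0347, 0.0538]
tool_rot: [0.681, 0.731, -0.028, 0.033]
wrist_force: [-1.0, 0.2, -1.8]
gripper_width: 0.0122
lip tray [ 0.0417 -0.0252] z 0.0114 nose-down 4.97 az 94.05 F [-1.   0.2 -1.8] t 13.4
t: 13.78
ee_pos: [0.6189, -0.0336, 0.0514]
tool_rot: [0.681, 0.731, -0.027, 0.033]
wrist_force: [-1.0, 3.1, 5.5]
gripper_width: 0.0123
lip tray [ 0.0427 -0.0242] z 0.0091 nose-down 4.94 az 94.11 F [-1.   3.1  5.5] t 13.78
```

Run:
```python
from h import *
from workcell import eyes
D=eyes.capture('side');S=eyes.capture('scene')
a=cv2.resize(D['color'][190:340,110:310,::-1],(560,420),interpolation=2)
b=cv2.resize(S['color'][190:290,270:370,::-1],(240,240),interpolation=2);b=np.vstack([b,np.zeros((180,240,3),np.uint8)])
cv2.imwrite('pics/v6.png',np.hstack([a,b]));np.savez('side6.npz',**D)
```

```text
(no output)
```

View pics/v6.png

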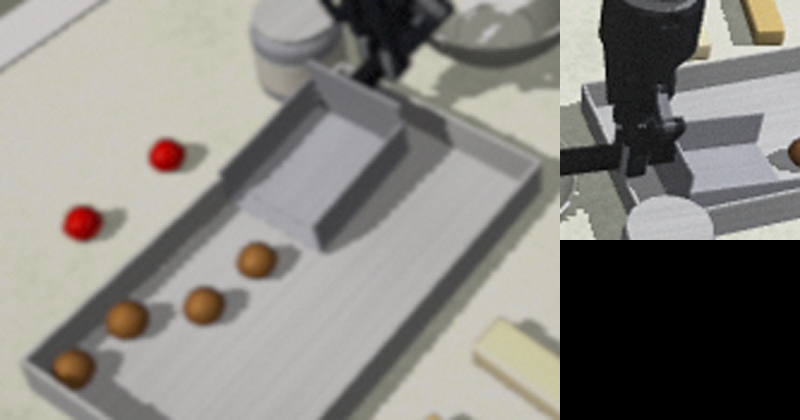

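Run:
```python
from h import *
D=dict(np.load('side6.npz'))
f=lambda x,y:(110+x/2.8,190+y/2.8)
for z in(.003,.009):
  for q in((240,203),(320,250)): print(z,w2tray(ray(D,*f(*q),z)).round(4))
for q in((110,0),): pass
print('expected corners px',[((proj(D,np.r_[tray2w(x,-.0242),.005])-[110,190])*2.8).round(0) for x in(.0427+.044,.0427-.044)])
```

```text
0.003 [ 0.0804 -0.0282]
0.003 [ 0.0038 -0.0275]
0.009 [ 0.0764 -0.0249]
0.009 [ 0.0003 -0.0242]
expected corners px [array([230., 201.]), array([322., 255.])]
```

```bash
python3 -m pendant '[[[0.019,0,0.0017],[0,0,0]],[[0.019,0.0015,0.0017],[0,0,0]],[[0.019,0.0015,0.0017],[0,0,0]],[[0.019,0.0015,0.0017],[0,0,0]],[[0.019,0,0.0017],[0,0,0]],[[0.019,0,0.0017],[0,0,0]],[[0,0,0],[0,0,0]]]'
python3 -c "
from h import *
lipnow()"
```

```text
t: 14.75
ee_pos: [0.6162, 0.0126, 0.0409]
tool_rot: [0.68, 0.732, -0.028, 0.031]
wrist_force: [-0.6, 0.5, 3.1]
gripper_width: 0.012
lip tray [0.043  0.0223] z -0.0011 nose-down 4.78 az 94.15 F [-0.6  0.5  3.1] t 14.75
```

I got the sign of the vertical compensation wrong on that move, so the scoop came down about 8 mm. The force stays small. I'll check the picture: lip contact, and the tin, which may be what I touched earlier.

Run:
```python
from h import *
from workcell import eyes
D=eyes.capture('side');S=eyes.capture('scene')
a=cv2.resize(D['color'][180:340,110:290,::-1],(450,400),interpolation=2)
b=cv2.resize(S['color'][180:330,270:390,::-1],(320,400),interpolation=2)
cv2.imwrite('pics/v7.png',np.hstack([a,b]));np.savez('side7.npz',**D);np.savez('scene7.npz',**S)
S0=np.load('scene0.npz')['color'];D0=np.load('side0.npz')['color']
# tin displacement by template match of its lower/right part
for n,A,B,(x,y,w,h) in(('scene',S0,S['color'],(294,276,42,48)),('side',D0,D['color'],(198,184,36,44))):
    t=A[y:y+h,x:x+w];r=cv2.matchTemplate(B[y-20:y+h+20,x-20:x+w+20],t,cv2.TM_CCOEFF_NORMED);_,m,_,l=cv2.minMaxLoc(r);print(n,'tin shift px',l[0]-20,l[1]-20,m)
lipnow()
for q,a in brown(D): print(q,a,w2tray(ray(D,*q,.014)).round(4))
```

```text
scene tin shift px 0 0 0.9963094592094421
side tin shift px 5 -18 0.535446047782898
lip tray [0.043 0.022] z -0.0012 nose-down 4.78 az 94.14 F [-0.8  1.9  2.6] t 14.85
[323.  145.5] 192 [ 0.0622 -0.5013]
[187.  295.6] 261 [0.0317 0.0479]
[154.5 303.6] 144 [0.0702 0.0954]
[135.7 321. ] 145 [0.0712 0.1416]
```

View pics/v7.png

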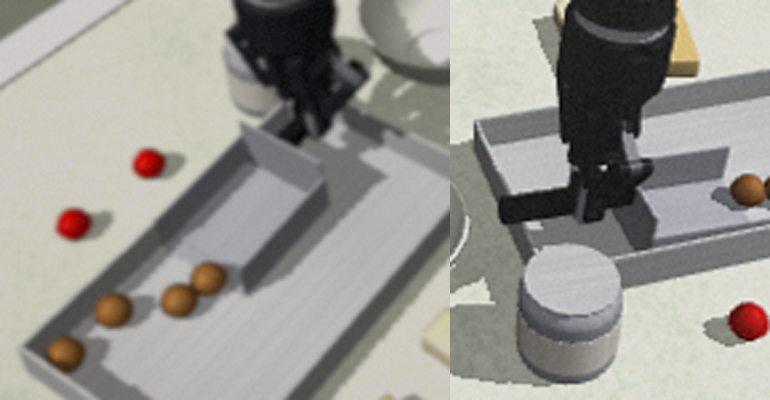

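The tin has not moved. The scoop lies along the far wall with its lip on the floor, and the first walnut is just at the lip (208,278). I'll drive on, level, with the corrected sign.

```bash
python3 -m pendant '[[[0.02,0,-0.0017],[0,0,0]],[[0.02,0,-0.0017],[0,0,0]],[[0.02,0,-0.0017],[0,0,0]],[[0.02,0,-0.0017],[0,0,0]],[[0.02,0,-0.0017],[0,0,0]],[[0.02,0,-0.0017],[0,0,0]],[[0.02,0,-0.0017],[0,0,0]],[[0.02,0,-0.0017],[0,0,0]]]'
python3 -c "
from h import *
lipnow()"
python3 -m pendant '[[[0.016,0,-0.0013],[0,0,0]],[[0.016,0,-0.0013],[0,0,0]],[[0.016,0,-0.0013],[0,0,0]],[[0.016,0,-0.0013],[0,0,0]],[[0,0,0],[0,0,0]]]'
python3 -c "
from h import *
lipnow()
from workcell import eyes
D=eyes.capture('side')
for q,a in brown(D): print(q,a,w2tray(ray(D,*q,.014)).round(4))"
```

```text
t: 15.85
ee_pos: [0.6117, 0.0755, 0.0412]
tool_rot: [0.681, 0.731, -0.029, 0.032]
wrist_force: [-0.6, -1.9, 3.7]
gripper_width: 0.012
lip tray [0.0431 0.0852] z -0.0012 nose-down 4.95 az 94.09 F [-0.6 -1.9  3.7] t 15.85
t: 16.48
ee_pos: [0.6099, 0.1018, 0.0409]
tool_rot: [0.68, 0.732, -0.028, 0.032]
wrist_force: [1.1, 1.3, 3.8]
gripper_width: 0.0119
lip tray [0.043  0.1116] z -0.0012 nose-down 4.85 az 94.13 F [1.1 1.3 3.8] t 16.48
[322.9 145.5] 191 [ 0.0624 -0.5012]
[148.3 321.5] 619 [0.0512 0.1296]
```

```bash
for i in 1; do python3 -m pendant '[[[0.01,0,-0.0009],[0,0,0]],[[0.01,0,-0.0009],[0,0,0]],[[0.01,0,-0.0009],[0,0,0]],[[0.01,0,-0.0009],[0,0,0]],[[0.01,0,-0.0009],[0,0,0]]]'; done
python3 -c "
from h import *
lipnow()"
python3 -m pendant '[[[0.008,0,-0.0007],[0,0,0]],[[0.008,0,-0.0007],[0,0,0]],[[0.008,0,-0.0007],[0,0,0]],[[0.008,0,-0.0007],[0,0,0]],[[0,0,0],[0,0,0]]]'
python3 -c "
from h import *
lipnow()
from workcell import eyes
D=eyes.capture('side')
for q,a in brown(D): print(q,a,w2tray(ray(D,*q,.014)).round(4))"
```

```text
t: 17.15
ee_pos: [0.6085, 0.1208, 0.0411]
tool_rot: [0.681, 0.731, -0.029, 0.032]
wrist_force: [-0.1, -2.9, 4.5]
gripper_width: 0.0118
lip tray [0.0431 0.1306] z -0.0012 nose-down 4.95 az 94.08 F [-0.1 -2.9  4.5] t 17.15
t: 17.77
ee_pos: [0.6076, 0.1339, 0.041]
tool_rot: [0.681, 0.731, -0.028, 0.032]
wrist_force: [0.4, -0.7, 4.0]
gripper_width: 0.0121
lip tray [0.043  0.1438] z -0.0012 nose-down 4.9 az 94.11 F [ 0.4 -0.7  4. ] t 17.77
[322.9 145.5] 191 [ 0.0624 -0.5012]
[143.  322.6] 497 [0.0576 0.1366]
```

```bash
python3 -m pendant '[[[0.008,0,-0.0007],[0,0,0]],[[0.008,0,-0.0007],[0,0,0]],[[0.008,0,-0.0007],[0,0,0]],[[0,0,0],[0,0,0]]]'
python3 -c "
from h import *
lipnow()"
python3 -m pendant '[[[0.008,0,-0.0007],[0,0,0]],[[0.006,0,-0.0005],[0,0,0]],[[0,0,0],[0,0,0]]]'
python3 - <<'E'
from h import *
lipnow()
from workcell import eyes
D=eyes.capture('side');S=eyes.capture('scene')
a=cv2.resize(D['color'][230:350,100:235,::-1],(450,400),interpolation=2)
b=cv2.resize(S['color'][190:280,370:460,::-1],(340,340),interpolation=2);b=np.vstack([b,np.zeros((60,340,3),np.uint8)])
cv2.imwrite('pics/v8.png',np.hstack([a,b]))
E
```

```text
t: 18.32
ee_pos: [0.6068, 0.1436, 0.041]
tool_rot: [0.681, 0.731, -0.028, 0.032]
wrist_force: [0.0, -2.0, 3.3]
gripper_width: 0.0121
lip tray [0.0429 0.1535] z -0.0013 nose-down 4.91 az 94.11 F [ 0.  -2.   3.3] t 18.32
t: 18.7
ee_pos: [0.6066, 0.1463, 0.0415]
tool_rot: [0.681, 0.731, -0.03, 0.034]
wrist_force: [-1.3, -7.6, 5.7]
gripper_width: 0.0121
lip tray [0.043  0.1559] z -0.0016 nose-down 5.25 az 94.03 F [-1.3 -7.6  5.7] t 18.7
```

View pics/v8.png

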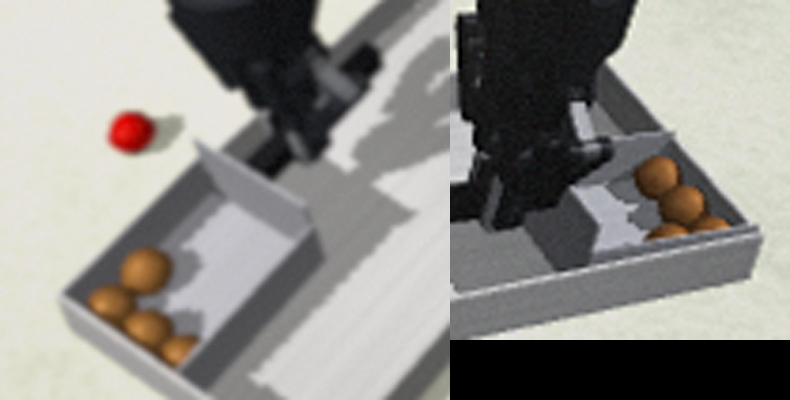

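All four walnuts are inside the pan, clustered near the lip, with the lip at the end wall (about 6 N). Now I tilt the nose up against the wall and lift.

Run:
```python
from h import *
p,R=lipnow()
f=np.array([-.0698,.9976,0])
R1=down(94)*Ro.from_rotvec([0,np.radians(9),0]);p1=p+f*.005+[0,0,.004]
plan(p,R,p1,R1,8)
R2=down(94)*Ro.from_rotvec([0,np.radians(16),0]);p2=p1-f*.02+[0,0,.12]
plan(p1,R1,p2,R2,8)
```

```text
lip tray [0.043  0.1559] z -0.0016 nose-down 5.23 az 94.02 F [ 0.2 -7.1  5.8] t 18.8
8 rows [[[0.0014,0.0,-0.0014],[0.0001,0.0099,0.0]],[[0.0015,0.0,-0.0013],[0.0001,0.0099,0.0]],[[0.0015,0.0,-0.0013],[0.0001,0.0099,0.0]],[[0.0016,0.0,-0.0012],[0.0001,0.0099,0.0]],[[0.0016,0.0,-0.0012],[0.0001,0.0099,0.0]],[[0.0016,0.0,-0.0011],[0.0001,0.0099,0.0]],[[0.0017,0.0,-0.0011],[0.0001,0.0099,0.0]],[[0.0017,0.0,-0.001],[0.0001,0.0099,0.0]]]
 per row mm 0.8004095143268843 deg 1.7788314934269118
8 rows [[[-0.0003,0.0,-0.038],[0.0,0.0049,0.0]],[[0.0003,0.0,-0.038],[0.0,0.0049,0.0]],[[0.0009,0.0,-0.038],[0.0,0.0049,0.0]],[[0.0014,0.0,-0.038],[0.0,0.0049,0.0]],[[0.002,0.0,-0.038],[0.0,0.0049,0.0]],[[0.0026,0.0,-0.0379],[0.0,0.0049,0.0]],[[0.0032,0.0,-0.0379],[0.0,0.0049,0.0]],[[0.0038,0.0,-0.0378],[0.0,0.0049,0.0]]]
 per row mm 15.20692231353866 deg 0.8749999999999998
```

```bash
python3 -m pendant '[[[0.0014,0,-0.0014],[0,0.0099,0]],[[0.0015,0,-0.0013],[0,0.0099,0]],[[0.0015,0,-0.0013],[0,0.0099,0]],[[0.0016,0,-0.0012],[0,0.0099,0]],[[0.0016,0,-0.0012],[0,0.0099,0]],[[0.0016,0,-0.0011],[0,0.0099,0]],[[0.0017,0,-0.0011],[0,0.0099,0]],[[0.0017,0,-0.001],[0,0.0099,0]],[[0,0,0],[0,0,0]]]'
python3 - <<'E'
from h import *
lipnow()
from workcell import eyes
D=eyes.capture('side');np.savez('side9.npz',**D)
for q,a in brown(D): print(q,a,w2tray(ray(D,*q,.02)).round(4))
E
```

```text
t: 19.92
ee_pos: [0.6045, 0.152, 0.0431]
tool_rot: [0.679, 0.729, 0.054, -0.059]
wrist_force: [-0.7, -5.3, -4.1]
gripper_width: 0.0118
lip tray [0.0412 0.1682] z 0.0355 nose-down -9.19 az 94.04 F [-0.7 -5.3 -4.1] t 19.93
[322.9 145.5] 192 [ 0.0584 -0.4941]
[141.4 320.2] 533 [0.0597 0.1366]
```

```bash
python3 -m pendant '[[[-0.0003,0,-0.038],[0,0.005,0]],[[0,0,-0.038],[0,0.005,0]],[[0.001,0,-0.038],[0,0.005,0]],[[0.0014,0,-0.038],[0,0.005,0]],[[0.002,0,-0.038],[0,0.005,0]],[[0.0026,0,-0.038],[0,0.005,0]],[[0.003,0,-0.038],[0,0.005,0]],[[0.004,0,-0.038],[0,0.005,0]],[[0,0,0],[0,0,0]],[[0,0,0],[0,0,0]],[[0,0,0],[0,0,0]]]'
python3 - <<'E'
from h import *
p,R=lipnow()
from workcell import eyes
D=eyes.capture('side');S=eyes.capture('scene');W=eyes.capture('wrist')
for n,c in(('D',D),('S',S),('W',W)):
    print(n,[(q.tolist(),int(a)) for q,a in brown(c) if n!='S' or (300<q[0]<460)])
T=R.as_matrix(); pan=p+T[:,0]*.0875+T[:,2]*.01
print('pan',pan,'proj',proj(D,pan),proj(S,pan),proj(W,pan))
a=cv2.resize(D['color'][190:340,90:260,::-1],(440,390),interpolation=2);b=cv2.resize(W['color'][:,:,::-1],(360,270));b=np.vstack([b,np.zeros((120,360,3),np.uint8)])
cv2.imwrite('pics/v10.png',np.hstack([a,b]))
# bowl: refine with white/rim ellipse in initial pics
for n in('scene0','side0'):
    c=dict(np.load(n+'.npz'));
    for z in(.062,):pass
S0=dict(np.load('scene0.npz'));D0=dict(np.load('side0.npz'))
pts=[ray(S0,u*.7,v*.7,.062)[:2] for u,v in((282,380),(396,380),(339,342))]+[ray(D0,u,v,.062)[:2] for u,v in((253,188),(322,188),(288,166))]
pts=np.array(pts)
from scipy.optimize import least_squares
r=least_squares(lambda c:np.hypot(*(pts-c).T)-.078,[.6,-.15]);print('bowl',r.x,(r.fun*1e3).round(1))
E
```

```text
t: 21.35
ee_pos: [0.6067, 0.1329, 0.164]
tool_rot: [0.674, 0.724, 0.098, -0.105]
wrist_force: [-0.7, -0.2, -2.9]
gripper_width: 0.012
lip tray [0.0419 0.1488] z 0.1747 nose-down -16.51 az 94.13 F [-0.7 -0.2 -2.9] t 21.35
D [([353.3, 80.2], 291), ([323.0, 145.5], 192), ([130.7, 266.4], 697)]
S [([436.2, 188.5], 277)]
W [([290.2, 40.8], 8933)]
pan [0.6004731  0.21940477 0.17928885] proj [147.3298501  251.03390666] [424.73591717 186.13181874] [274.00669967  81.62649867]
bowl [ 0.60976331 -0.14895505] [  1.1  -2.2 -15.6  -5.8   4.2 -12.9]
```

Four walnuts are still in the pan (brown area 697 px) and the scoop is well above the tray. Now I carry it to the bowl, whose centre is about (0.606,-0.149), ramping the speed gently.

Run:
```python
from h import *
p,R,s=cur()
plan(p,R,[.606,-.25,.215],R,1)
t=np.radians(50);tgt=np.array([.606,-.172,.09])
a=np.radians(90)
for th in(-16,20,45,60):
    t=np.radians(th);f=-.140*np.cos(t)+.0304*np.sin(t);u=.140*np.sin(t)+.0304*np.cos(t)
    print(th,tgt+[0,f,u])
plan([.606,-.25,.215],R,[.606,-.172-.139*1+.0,.15],R,1)
```

```text
1 rows [[[-0.8792,-0.0708,-0.3929],[0.0,0.0,0.0]]]
 per row mm 386.2422301553632 deg 0.0
-16 [ 0.606      -0.31495601  0.08063313]
20 [ 0.606      -0.29315955  0.16644948]
45 [ 0.606     -0.2494989  0.210491 ]
60 [ 0.606      -0.21567283  0.22644356]
1 rows [[[-0.192,-0.0111,0.1126],[0.0,0.0,0.0]]]
 per row mm 89.1403387922662 deg 0.0
```

```bash
python3 -m pendant '[[[-0.026,-0.002,-0.012],[0,0,0]],[[-0.053,-0.004,-0.024],[0,0,0]],[[-0.079,-0.006,-0.035],[0,0,0]],[[-0.097,-0.008,-0.043],[0,0,0]],[[-0.105,-0.0085,-0.047],[0,0,0]],[[-0.105,-0.0085,-0.047],[0,0,0]],[[-0.105,-0.0085,-0.047],[0,0,0]],[[-0.097,-0.008,-0.043],[0,0,0]],[[-0.079,-0.006,-0.035],[0,0,0]],[[-0.061,-0.005,-0.0275],[0,0,0]],[[-0.044,-0.0035,-0.02],[0,0,0]],[[-0.026,-0.002,-0.012],[0,0,0]]]'
python3 - <<'E'
from h import *
p,R,s=cur()
from workcell import eyes
W=eyes.capture('wrist');S=eyes.capture('scene')
print([(q.tolist(),int(a)) for q,a in brown(W)],p,R.as_matrix().round(2).tolist(),s['q'])
cv2.imwrite('pics/last.png',np.hstack([cv2.resize(S['color'][150:330,60:300,::-1],(400,300),interpolation=2),cv2.resize(W['color'][:,:,::-1],(400,300))]))
tgt=np.array([.606,-.172,.092])
def P(th):
    t=np.radians(th);f=-.140*np.cos(t)+.0304*np.sin(t);u=.140*np.sin(t)+.0304*np.cos(t)
    return tgt+[-.07*f,f,u],down(94)*Ro.from_rotvec([0,-t,0])
a=P(20);plan(p,R,*a,5);b=P(50);plan(*a,*b,6)
E
```

```text
t: 23.0
ee_pos: [0.6064, -0.2513, 0.2159]
tool_rot: [0.675, 0.724, 0.099, -0.104]
wrist_force: [-0.4, -0.3, -2.6]
gripper_width: 0.0121
[([290.4, 45.8], 8803)] [ 0.60639269 -0.25130408  0.21587898] [[-0.07, 1.0, -0.02], [0.96, 0.07, 0.28], [0.28, 0.0, -0.96]] [-0.60362576  0.60378214  0.73099574  1.87814425  0.22522005  0.87642166]
5 rows [[[-0.027,0.0025,0.0168],[0.0002,-0.0405,0.0]],[[-0.0247,0.0025,0.02],[0.0002,-0.0405,0.0]],[[-0.0219,0.0025,0.023],[0.0002,-0.0405,0.0]],[[-0.0188,0.0025,0.0256],[0.0002,-0.0405,0.0]],[[-0.0154,0.0026,0.0278],[0.0002,-0.0405,0.0]]]
 per row mm 12.754391783412084 deg 7.2937108595950395
6 rows [[[0.0142,0.0,-0.0275],[0.0,-0.0278,0.0]],[[0.0118,0.0,-0.0286],[0.0,-0.0278,0.0]],[[0.0092,0.0,-0.0295],[0.0,-0.0278,0.0]],[[0.0066,0.0,-0.0302],[0.0,-0.0278,0.0]],[[0.0039,0.0,-0.0307],[0.0,-0.0278,0.0]],[[0.0013,0.0,-0.0309],[0.0,-0.0278,0.0]]]
 per row mm 12.376011054743982 deg 5.000000000000002
```

```bash
python3 -m pendant '[[[-0.027,0.0025,0.017],[0,-0.0405,0]],[[-0.025,0.0025,0.02],[0,-0.0405,0]],[[-0.022,0.0025,0.023],[0,-0.0405,0]],[[-0.019,0.0025,0.0256],[0,-0.0405,0]],[[-0.0154,0.0025,0.028],[0,-0.0405,0]],[[0.014,0,-0.0275],[0,-0.028,0]],[[0.012,0,-0.0286],[0,-0.028,0]],[[0.009,0,-0.0295],[0,-0.028,0]],[[0.0066,0,-0.03],[0,-0.028,0]],[[0.004,0,-0.0307],[0,-0.028,0]],[[0.0013,0,-0.031],[0,-0.028,0]],[[0,0,0],[0,0,0]]]'
python3 - <<'E'
from h import *
lipnow()
p,R,s=cur();print(p,s['q'])
from workcell import eyes
for n in('side','scene','wrist'):
    c=eyes.capture(n);np.savez(n+'11.npz',**c)
    print(n,[(q.tolist(),int(a),ray(c,*q,.03).round(3).tolist()) for q,a in brown(c) if a>30 and (n!='scene' or 180<q[0]<460)])
    cv2.imwrite(f'pics/t11{n}.png',c['color'][:,:,::-1])
E
```

```text
t: 24.6
ee_pos: [0.6103, -0.2338, 0.2165]
tool_rot: [0.616, 0.665, -0.287, 0.309]
wrist_force: [0.4, -1.0, -2.2]
gripper_width: 0.012
lip tray [ 0.0197 -0.2932] z 0.0898 nose-down 49.93 az 94.39 F [ 0.4 -1.  -2.2] t 24.6
[ 0.61028465 -0.23378861  0.21648173] [-0.10173193  0.17112947 -0.02499851  1.16770265 -0.85299782  1.29841847]
side [([353.2, 80.1], 280, [0.768, -0.68, 0.03]), ([488.0, 128.1], 360, [0.347, -0.68, 0.03]), ([513.1, 137.9], 352, [0.279, -0.676, 0.03]), ([328.6, 145.9], 101, [0.638, -0.361, 0.03]), ([286.6, 196.9], 300, [0.604, -0.145, 0.03])]
scene [([237.4, 276.4], 502, [0.62, -0.155, 0.03])]
wrist [([34.7, 217.4], 432, [0.168, -0.662, 0.03]), ([103.7, 219.2], 348, [0.299, -0.663, 0.03]), ([138.0, 220.7], 333, [0.364, -0.667, 0.03]), ([335.5, 225.8], 259, [0.771, -0.668, 0.03])]
```

Run:
```python
from h import *
p,R,s=cur()
a=([.58,-.234,.27],down(93)*Ro.from_rotvec([0,-np.radians(28),0]));plan(p,R,*a,4)
b=([.3785,-.188,.13],down(90)*Ro.from_rotvec([0,-np.radians(1.7),0]));plan(*a,*b,7)
c=([.3785,-.188,.042],b[1]);plan(*b,*c,4)
```

```text
4 rows [[[-0.0227,-0.0189,-0.0231],[0.0011,0.0307,0.0011]],[[-0.0205,-0.0189,-0.0251],[0.0011,0.0307,0.0011]],[[-0.018,-0.0189,-0.0269],[0.0011,0.0307,0.0011]],[[-0.0154,-0.019,-0.0284],[0.0011,0.0307,0.0011]]]
 per row mm 14.986018843812829 deg 5.525721740043859
7 rows [[[0.0413,-0.071,0.0347],[0.0006,0.0209,0.0023]],[[0.0384,-0.0712,0.0374],[0.0006,0.0209,0.0023]],[[0.0353,-0.0714,0.04],[0.0006,0.0209,0.0023]],[[0.0321,-0.0716,0.0423],[0.0006,0.0209,0.0023]],[[0.0288,-0.0717,0.0445],[0.0006,0.0209,0.0023]],[[0.0252,-0.0718,0.0464],[0.0006,0.0209,0.0023]],[[0.0216,-0.0719,0.0481],[0.0006,0.0209,0.0023]]]
 per row mm 35.66231933579423 deg 3.781079128710542
4 rows [[[0.0016,0.0,0.055],[0.0,0.0,0.0]],[[0.0016,0.0,0.055],[0.0,0.0,0.0]],[[0.0016,0.0,0.055],[0.0,0.0,0.0]],[[0.0016,0.0,0.055],[0.0,0.0,0.0]]]
 per row mm 22.0 deg 0.0
```

```bash
python3 -m pendant '[[[-0.023,-0.019,-0.023],[0.001,0.0307,0.001]],[[-0.0205,-0.019,-0.025],[0.001,0.0307,0.001]],[[-0.018,-0.019,-0.027],[0.001,0.0307,0.001]],[[-0.015,-0.019,-0.028],[0.001,0.0307,0.001]],[[0.041,-0.071,0.035],[0.0006,0.021,0.0023]],[[0.038,-0.071,0.0374],[0.0006,0.021,0.0023]],[[0.035,-0.071,0.04],[0.0006,0.021,0.0023]],[[0.032,-0.0716,0.042],[0.0006,0.021,0.0023]],[[0.029,-0.072,0.0445],[0.0006,0.021,0.0023]],[[0.025,-0.072,0.0464],[0.0006,0.021,0.0023]],[[0.0216,-0.072,0.048],[0.0006,0.021,0.0023]],[[0,0,0],[0,0,0]]]' && python3 -m pendant '[[[0.0016,0,0.055],[0,0,0]],[[0.0016,0,0.055],[0,0,0]],[[0.0016,0,0.055],[0,0,0]],[[0.001,0,0.042],[0,0,0]],[[0,0,0],[0,0,0]],[[0,0,0],[0,0,0]]]'
python3 - <<'E'
from h import *
lipnow();p,R,s=cur();print(p)
from workcell import eyes
c=eyes.capture('wrist')
for n in('side','scene'):
    c=eyes.capture(n);print(n,[(q.tolist(),int(a),ray(c,*q,.03).round(3).tolist()) for q,a in brown(c) if a>15 and (n!='scene' or 180<q[0]<460)])
    np.savez(n+'12.npz',**c)
E
```

```text
t: 26.25
ee_pos: [0.3757, -0.1896, 0.1286]
tool_rot: [0.708, 0.706, -0.01, 0.009]
wrist_force: [-0.3, 0.6, -1.8]
gripper_width: 0.0124
t: 27.0
ee_pos: [0.3791, -0.1893, 0.0479]
tool_rot: [0.706, 0.708, -0.009, 0.011]
wrist_force: [0.6, 0.1, -0.6]
gripper_width: 0.0125
lip tray [-0.1978 -0.1608] z 0.0135 nose-down 1.65 az 90.11 F [ 0.6  0.1 -0.6] t 27.0
[ 0.37914283 -0.18930113  0.04793474]
side [([353.2, 80.2], 288, [0.768, -0.68, 0.03]), ([487.9, 128.1], 358, [0.347, -0.68, 0.03]), ([513.2, 137.9], 348, [0.279, -0.676, 0.03]), ([323.0, 145.5], 193, [0.65, -0.354, 0.03]), ([286.4, 197.1], 296, [0.604, -0.145, 0.03])]
scene [([237.6, 276.4], 494, [0.621, -0.154, 0.03])]
```

```bash
python3 -m pendant '[[[0.0003,0,0.01],[0,0,0]],[[0.0003,0,0.01],[0,0,0]],[[0,0,0],[0,0,0]]]' && python3 -m pendant '[[[0,0,0.006],[0,0,0]],[[0,0,0],[0,0,0]],[[0,0,0],[0,0,0]]]'&& python3 -m pendant '[[[0,0,0.005],[0,0,0]],[[0,0,0],[0,0,0]],[[0,0,0],[0,0,0]]]'
```

```text
t: 27.52
ee_pos: [0.3792, -0.1895, 0.0397]
tool_rot: [0.706, 0.708, -0.01, 0.011]
wrist_force: [0.6, -3.7, 5.0]
gripper_width: 0.0119
t: 27.9
ee_pos: [0.3787, -0.189, 0.0367]
tool_rot: [0.706, 0.708, -0.009, 0.01]
wrist_force: [0.4, -4.0, 3.6]
gripper_width: 0.0122
t: 28.28
ee_pos: [0.3784, -0.1889, 0.0345]
tool_rot: [0.706, 0.708, -0.01, 0.01]
wrist_force: [0.3, -2.0, 3.3]
gripper_width: 0.0118
```

```bash
python3 -m pendant '[[[0,0,0.005],[0,0,0]],[[0,0,0],[0,0,0]],[[0,0,0],[0,0,0]]]' && python3 -m pendant '[[[0,0,0],[0,0,0]],[[0,0,0],[0,0,0]],[[0,0,0],[0,0,0]],[[0,0,0],[0,0,0]],[[0,0,0],[0,0,0]],[[0,0,0],[0,0,0]]]' 0 && python3 -m pendant '[[[0,0,-0.03],[0,0,0]],[[0,0,-0.1],[0,0,0]],[[0,0,-0.12],[0,0,0]],[[-0.1,0,-0.12],[0,0,0]],[[-0.1,0,-0.05],[0,0,0]],[[0,0,0],[0,0,0]],[[0,0,0],[0,0,0]],[[0,0,0],[0,0,0]],[[0,0,0],[0,0,0]]]'
python3 - <<'E'
from h import *
from workcell import eyes
D=eyes.capture('side');S=eyes.capture('scene')
a=cv2.resize(D['color'][110:330,200:440,::-1],(420,385),interpolation=2);b=cv2.resize(S['color'][130:320,100:290,::-1],(380,385),interpolation=2)
cv2.imwrite('pics/final.png',np.hstack([a,b]))
S0=np.load('scene0.npz')['color'];D0=np.load('side0.npz')['color']
for n,A,B,(x,y,w,h) in(('tin',S0,S['color'],(294,276,42,48)),('jar',S0,S['color'],(115,268,46,58)),('bars',S0,S['color'],(304,170,62,46)),('bowl',D0,D['color'],(250,162,76,54))):
    t=A[y:y+h,x:x+w];r=cv2.matchTemplate(B[y-20:y+h+20,x-20:x+w+20],t,cv2.TM_CCOEFF_NORMED);_,m,_,l=cv2.minMaxLoc(r);print(n,'shift px',l[0]-20,l[1]-20,round(m,3))
E
```

```text
t: 28.65
ee_pos: [0.3783, -0.189, 0.0325]
tool_rot: [0.706, 0.708, -0.01, 0.01]
wrist_force: [1.0, -1.5, 4.1]
gripper_width: 0.0117
t: 29.4
ee_pos: [0.3785, -0.1891, 0.0327]
tool_rot: [0.706, 0.708, -0.01, 0.01]
wrist_force: [0.2, 0.4, 0.5]
gripper_width: 0.0854
t: 30.52
ee_pos: [0.3782, -0.2632, 0.202]
tool_rot: [0.706, 0.708, -0.01, 0.009]
wrist_force: [0.4, -0.6, -0.3]
gripper_width: 0.0855
tin shift px 0 0 0.997
jar shift px 0 0 0.998
bars shift px 0 0 0.997
bowl shift px 0 0 0.676
```

View pics/final.png

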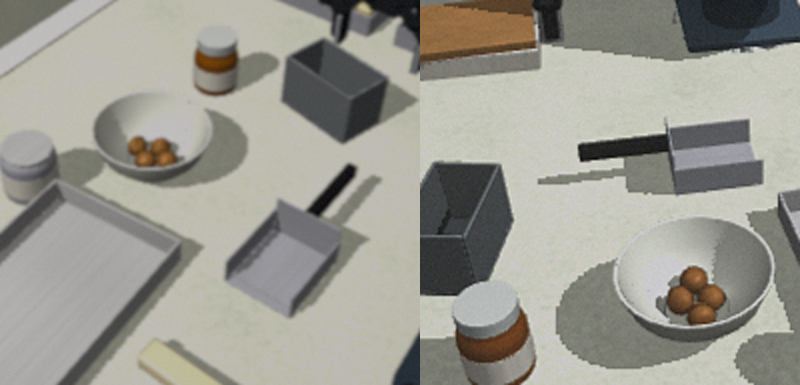

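All four walnuts lie in the upright bowl (side crop, about (150,152)). The scoop lies flat on the counter (about (285,260)), and the gripper is clear of everything. I'm handing in.

```bash
python3 -c "
from workcell import robot
print(robot.finish_job())"
```

```text
the job is handed in; nothing more can be done
None
```

I handed the job in at about 30.6 s of the 70 s. All four walnuts are in the bowl and the scoop is flat on the counter; `finish_job` gave no verdict.

**What I did:** I took the scoop from the caddy, set its lip on the counter at about 35° to it and let it drop flat. I then gripped it across the handle, drove it along the far tray wall into the corner and collected all four walnuts. I lifted them nose-up, tipped them into the bowl and laid the scoop flat again.

**Last checks, from the side and scene pictures:**
- **Bowl:** upright and not shifted. Its template match was weaker (0.68) than the others, because the walnuts now in it change its appearance.
- **Scoop:** flat on its bottom, let go, with the gripper about 0.2 m above the counter and touching nothing.
- **Jar, tin and nougat bars:** 0 px shift, template match about 0.997.
- **Tray:** empty of walnuts.

**What went wrong or disagreed:**
- **Wrong-sign move:** one stretch in the tray sank the scoop about 8 mm instead of keeping it level.
- **Early contact:** before that, lowering into the tray met about 7 N with the lip estimated 6 mm too high. I never explained it; it may be the scoop turning slightly in the grip.
- **Forces:** the wrist readings I took at the end of each move in the tray and while laying the scoop down stayed under about 10 N. I did not sample between them.
- **Bowl position:** my first fit from the two cameras disagreed by up to 15 mm, still well inside the bowl's radius.

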